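# Shut and lock the raised cutlery caddy

### The arm

A 6-joint arm with a two-finger parallel gripper is mounted at the origin on the work surface. World frame = base frame: x ahead of the robot, y to its left, z up, the work surface at z = 0. Lengths are in m, angles in rad, forces in N, time in s.
With the tool pointing down it reaches from about 0.35 to 0.875 m from the base axis. Payload 4.2 kg.
Tool frame: the origin (TCP) lies on the centre line of the jaws, within the pads' length; the fingertips stand 19 mm ahead of it and the grasp point (between the pads) is the TCP; z points along the fingers, y is the line along which they close (so a half turn about z gives the same grasp; the last joint's range is limited). The gripper opens to 87 mm and grips with 3 to 60 N. Pads are 19 mm wide; open, the fingers measure 117 mm over their backs; the gripper's body (75 mm by 190 mm) begins 51 mm behind the grasp point.
Start: joints at [-0.961, 0.385, 0.008, 0, -1.194, -0.259], TCP at [0.215, -0.587, 0.242] pointing down, gripper open.
Joint ranges: [-3.14, 3.14], [-1.21, 2.06], [-1.07, 1.41], [-3.16, 2.05], [-2.99, -0.16], [-3.1, 3.1]. Speed limits (rad/s): [2.79, 2.79, 3.14, 3.14, 3.14, 3.14].

### API

Orientations are given as a rotation vector (axis times angle).
In Python, from station import get_state, snapshot, finish_job gives the robot as it stands. The module is installed in compiled form; this text tells all that it offers.
- The arm moves only by the shell command python3 -m jog 'ROWS' [FORCE]. ROWS is text: rows parted by semicolons, each of 7 numbers parted by spaces: the shift along the tool's x, y, z in m, then the turn, a rotation vector about the tool's x, y, z in degrees, then the opening, from 0 (shut) to 1 (fully open). A call has exactly 8 rows; each row shifts and turns the commanded pose from where the row before left it, along the tool's axes as they then stand; what a row does not reach is not made up. A row lasts 1/10 s, in which the tool goes at most 50 mm and 8.59 degrees, less where a joint would pass 70% of its speed; a pose out of reach is approached as far as the arm can. A call is refused whole if a number of a shift passes 0.05 or a number of a turn 8.59, either way. A call with a gripper value outside its range is refused whole. The fingers move at their own pace and stop on an object; FORCE is the grip in N (left out, the last holds). Time passes only in rows, so rows that do not move let the fingers close, or fill a call up. It gives the time, the measured TCP pose, the force, the opening and the grip force at its end, in the units of the state.
- get_state(): the state, without advancing time (a new reading comes with each control period).
- snapshot(name): name is "scene" or "top"; returns a dict with "frame" (384x512x3 uint8, red, green, blue), "fx", "fy", "cx", "cy" (pixels), "dist" ([k1, k2, p1, p2, k3] as OpenCV has them; the pictures are not rectified), "extrinsics" (4x4, takes a point from world to camera coordinates). Camera axes: x right, y down, z forward; pixel columns grow to the right and rows downward; lengths in m; the calibration is good to about 2 mm. A picture is of the moment at which its call begins. There is no depth.
- finish_job(): hands the job in; it is judged then, once.
The state is a dict: "clock": time; "qpos": joint angles; "dq": joint speeds; "tau": joint torques, N m; "position": TCP position; "eef_rot": TCP orientation; "wrist_force": force on the tool from outside, world axes, zero at the start; "ft_torque": the same for the moment, N m; "opening": opening from 0.0 (shut) to 1.0 (fully open); "finger_force": force on a finger pad.
Only numpy, scipy, OpenCV 4.12 (cv2) and the standard library are available. Lean on these libraries where they do the work, as an engineer would, in place of code of your own. Each camera call takes 0.05 s, during which the arm holds its last target. There are 200 camera calls.

### The job

One of the two grey cutlery caddies on the drainer still has its flap raised. Push that flap fully shut, then turn the T-handled hex key standing in the socket beside it clockwise (seen from above) a quarter turn to its stop, so that its tongue lies across the flap, and let go. Leave the other caddy's key locked as it is.

Things in the scene. Friction and masses are not known exactly. Their poses are not given: they have to be found in the camera images.
- open_caddy_flap_face (a point): Centre of the upper face of the raised flap: grey plate 118 x 134 x 8 mm on a fixed grey box 120 x 130 mm, 100 mm high. Hinged along its +x edge, 59 mm from here; free edge on the -x side. z = face normal (vertical when shut, leaning 23-43 deg at first), y = along the hinge. Shut, this point is 108 mm up, at a stop. It stays where left; about 2 N straight down here shuts it.
- open_caddy_key_bar (a point): Centre of the T-bar of the raised caddy's steel hex key: 70 mm long (its x), 14 wide, 22 high, level, centre 150 mm up. It stands captive in a hex socket in a round post (48 mm across, 100 high) on the caddy's +y side, 95 mm from its middle. A tongue 60 mm long, top at 114 mm, runs along its +x: at first beside the flap, when locked across it.
- open_caddy_key (a joint): Turn of that key in rad: 0 is unlocked (bar square to the hinge), growing as it turns clockwise seen from above to a stop at 1.57 (locked, bar parallel to the hinge). It starts at 0 to 0.35, takes about 0.06 N m to turn and stays where it is left.
- shut_caddy_key (a joint): Turn of the same kind of key on the other, identical caddy, whose flap is already shut: it starts locked (1.45 to 1.57) and is to stay so.

How it is judged:
By the outcome, as a careful person would: the job done as asked, in the order asked, and still so for the second after the job is handed in, with the robot touching nothing.
It also fails if it takes over 48 s, if anything falls off the work surface, if the arm or the gripper's body presses on something with over 40 N, if the wrist force passes 120 N, or if a joint passes its speed limit or range.

## Working session

There is one attempt and no reset: what is moved stays moved. The work goes in short steps, Python scripts to look and compute and a shell command to move; the robot and the scene stay as the last step left them, time stands still between calls to the robot, and variables do not carry over. Pictures are saved under pics/ and viewed, at most 10 in all, crops included, and the job is handed in when it is done.

```bash
mkdir -p pics; python3 - <<'E'
from station import *
import cv2,numpy as np
for n in("scene","top"):
    s=snapshot(n); cv2.imwrite(f"pics/{n}0.png",s["frame"][:,:,::-1]); print(n,s["fx"],s["fy"],s["cx"],s["cy"],s["dist"]); print(np.round(s["extrinsics"],4))
st=get_state();print(st)
E
```

```text
scene 376.8997252196846 376.8997252196846 262.1284008068401 195.89960469350336 [-0.0890525  0.         0.         0.         0.       ]
[[-0.2712  0.9625 -0.0112  0.1086]
 [ 0.6031  0.1609 -0.7813 -0.1891]
 [-0.7502 -0.2186 -0.624   1.3903]
 [ 0.      0.      0.      1.    ]]
top 386.9949851755718 386.9949851755718 252.63736168764257 188.2269362308602 [-0.12509106  0.          0.          0.          0.        ]
[[ 0.0251 -0.9996 -0.0118  0.0438]
 [-0.9974 -0.0242 -0.0682  0.5114]
 [ 0.0679  0.0134 -0.9976  0.8663]
 [ 0.      0.      0.      1.    ]]
{'clock': 0.1, 'qpos': array([-9.61389199e-01,  3.85463057e-01,  6.76891213e-03, -4.35465553e-04,
       -1.19397966e+00, -2.58624108e-01]), 'dq': array([-0.00106676, -0.00166184,  0.0025696 ,  0.00268149, -0.00067058,
        0.00090645]), 'tau': array([-5.68721680e-04, -3.91688991e+01,  1.87936592e+01,  4.23182264e+00,
        1.34971726e-02, -7.53860036e-05]), 'position': array([ 0.2146339 , -0.58646333,  0.24058141]), 'eef_rot': array([ 5.47865666e-01, -3.09302213e+00, -2.94267278e-03]), 'wrist_force': array([-0.32043203,  0.87606585,  0.53101448]), 'ft_torque': array([-0.02455113, -0.07646639,  0.02068395]), 'finger_force': 0.0, 'opening': 0.9987895357446495}
```

View pics/top0.png

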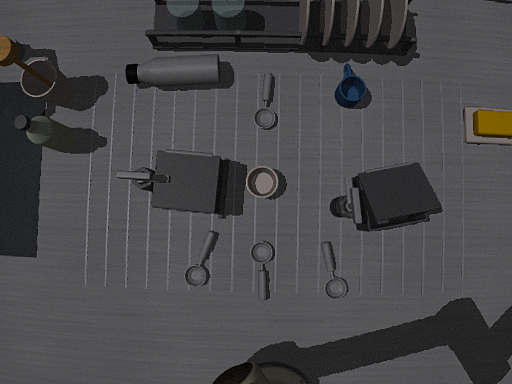

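View pics/scene0.png

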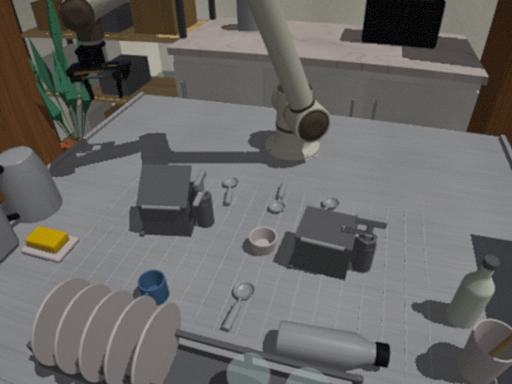

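```bash
python3 - <<'E'
import cv2,numpy as np
a=cv2.imread("pics/top0.png")[145:245,315:455]; b=cv2.imread("pics/scene0.png")[155:245,125:225]
g=lambda x,w,h:np.clip(255*(cv2.resize(x,(w,h),interpolation=cv2.INTER_CUBIC)/255.)**.55,0,255).astype(np.uint8)
cv2.imwrite("pics/a.png",g(a,770,550)); cv2.imwrite("pics/b.png",g(b,600,540))
E
```

```text
(no output)
```

View pics/a.png

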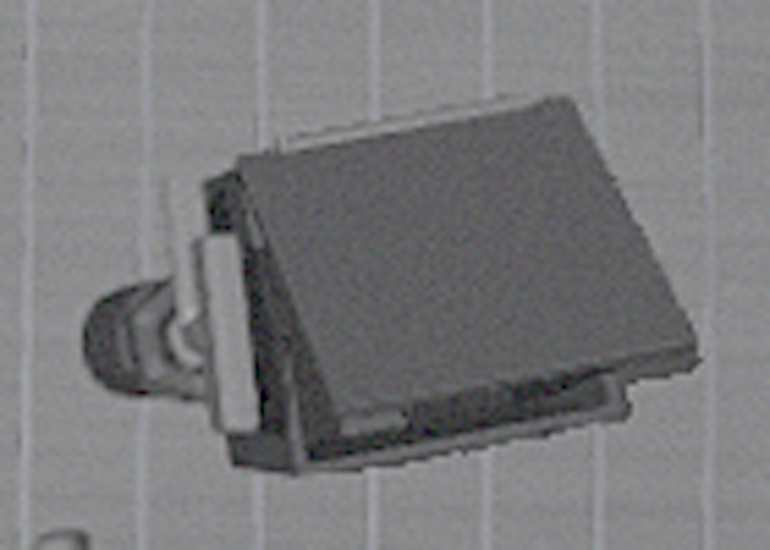

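View pics/b.png

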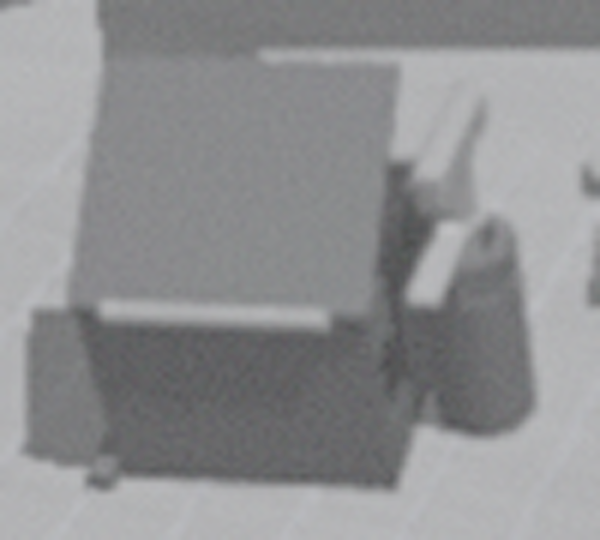

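Top crop (×5.5, offset 315,145): flap corners hinge (240,155),(570,97), free edge (698,350),(340,405); T-bar top corners (205,237),(238,235),(262,430),(225,434); the tongue runs up the image at x≈185. The raised caddy is the one at top pixel ~(398,195); the other is locked.

```bash
cat > h.py <<'E'
from station import *
import cv2,numpy as np
from scipy.spatial.transform import Rotation as R
def ray(s,uv):
    K=np.array([[s["fx"],0,s["cx"]],[0,s["fy"],s["cy"]],[0,0,1]]);E=s["extrinsics"]
    p=cv2.undistortPoints(np.array([[uv]],float),K,np.array(s["dist"]))[0,0]
    return -E[:3,:3].T@E[:3,3],E[:3,:3].T@np.r_[p,1]
def at(s,uv,z):
    o,d=ray(s,uv);return o+d*(z-o[2])/d[2]
def tri(s,u,t,v):
    o,d=ray(s,u);q,e=ray(t,v);k=np.linalg.lstsq(np.c_[d,-e],q-o,rcond=None)[0]
    a,b=o+d*k[0],q+e*k[1];return (a+b)/2,np.linalg.norm(a-b)
E
python3 - <<'E'
from h import *
s=snapshot("top");c=snapshot("scene")
f=lambda x,y:(315+(x+.5)/5.5-.5,145+(y+.5)/5.5-.5)
g=lambda x,y:(125+(x+.5)/6-.5,155+(y+.5)/6-.5)
P=[at(s,f(*q),.108) for q in((240,155),(570,97))]
print("hinge",np.round(P,3))
B=[at(s,f(*q),.161) for q in((205,237),(238,235),(262,430),(225,434))]
bc=np.mean(B,0);bd=B[0]+B[1]-B[2]-B[3]
print("bar",bc.round(3),np.degrees(np.arctan2(bd[1],bd[0])))
h=P[0]-P[1];print("caddy x dir",np.degrees(np.arctan2(h[1],h[0]))-90,np.linalg.norm(h))
for q,z in(((698,350),.165),((340,405),.165)):print("free",z,at(s,f(*q),z).round(3))
print("near top box edge z=.1",at(s,f(300,470),.1).round(3),at(s,f(628,415),.1).round(3))
print(tri(s,f(225,334),c,g(450,140)))
print("EE axes\n",R.from_rotvec(get_state()["eef_rot"]).as_matrix().round(3))
E
```

```text
hinge [[ 0.541 -0.163  0.108]
 [ 0.567 -0.291  0.108]]
bar [ 0.472 -0.146  0.161] 7.069521373570873
caddy x dir 11.339269621810644 0.13141656694833298
free 0.165 [ 0.47  -0.314  0.165]
free 0.165 [ 0.448 -0.184  0.165]
near top box edge z=.1 [ 0.423 -0.189  0.1  ] [ 0.446 -0.318  0.1  ]
(array([ 0.47261458, -0.14601515,  0.15227577]), np.float64(0.00011158748763261117))
EE axes
 [[-0.939 -0.344 -0.001]
 [-0.344  0.939  0.001]
 [ 0.     0.001 -1.   ]]
```

```bash
python3 -m jog '-0.036 0.023 0 0 0 0 0;-0.036 0.023 0 0 0 0 0;-0.036 0.023 0 0 0 0 0;-0.036 0.023 0 0 0 0 0;-0.036 0.023 0 0 0 0 0;-0.036 0.023 0 0 0 0 0;-0.036 0.023 0 0 0 0 0;-0.036 0.023 0 0 0 0 0' 20
```

```text
clock: 1.0
position: [0.4228, -0.3136, 0.2416]
eef_rot: [-0.548, 3.093, -0.0]
wrist_force: [0.2, -0.0, -0.4]
opening: 0.352
finger_force: 0.0
```

```bash
python3 -m jog '-0.03 0.018 0 0 0 0 0;-0.03 0.018 0 0 0 0 0;-0.019 0.013 0 0 0 0 0;0 0 0.01 0 0 6.5 0;0 0 0.02 0 0 6.5 0;0 0 0.02 0 0 0 0;0 0 0 0 0 0 0;0 0 0 0 0 0 0'; python3 - <<'E'
from h import *
for n in("top","scene"):
    s=snapshot(n);cv2.imwrite(f"pics/{n}1.png",s["frame"][:,:,::-1])
a=cv2.imread("pics/top1.png")[130:250,300:460]; b=cv2.imread("pics/scene1.png")[100:245,105:265]
cv2.imwrite("pics/m1.png",np.clip(255*(np.hstack([cv2.resize(a,(400,300)),cv2.resize(b,(400,300))])/255.)**.55,0,255).astype(np.uint8))
print(R.from_rotvec(get_state()["eef_rot"]).as_matrix().round(3))
E
```

```text
clock: 1.8
position: [0.4795, -0.2422, 0.1918]
eef_rot: [0.195, -3.135, 0.001]
wrist_force: [0.5, 1.1, 0.2]
opening: 0.004
finger_force: 0.0
[[-0.992 -0.124  0.002]
 [-0.124  0.992 -0.001]
 [-0.002 -0.001 -1.   ]]
```

View pics/m1.png

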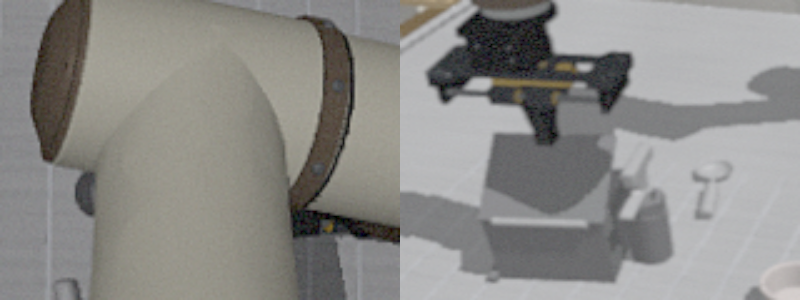

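The top view is occluded by the arm; in the scene half the closed fingertips stand near (545,140), over the free part of the raised flap.

```bash
python3 -m jog '0 0 0.007 0 0 0 0;0 0 0.007 0 0 0 0;0 0 0.007 0 0 0 0;0 0 0.007 0 0 0 0;0 0 0.007 0 0 0 0;0 0 0.007 0 0 0 0;0 0 0.007 0 0 0 0;0 0 0.007 0 0 0 0'; python3 -m jog '0 0 0.002 0 0 0 0;0 0 0.002 0 0 0 0;0 0 0.002 0 0 0 0;0 0 0.002 0 0 0 0;0 0 0.001 0 0 0 0;0 0 0.001 0 0 0 0;0 0 0 0 0 0 0;0 0 0 0 0 0 0'
```

```text
clock: 2.7
position: [0.4792, -0.2419, 0.1348]
eef_rot: [0.194, -3.135, -0.0]
wrist_force: [-0.3, 0.6, 1.3]
opening: 0.002
finger_force: 0.6
clock: 3.5
position: [0.4794, -0.242, 0.1273]
eef_rot: [-0.195, 3.135, -0.001]
wrist_force: [-3.7, 1.6, 10.0]
opening: 0.007
finger_force: 4.8
```

```bash
python3 -m jog '0 0 -0.02 0 0 0 0;0 0 -0.04 0 0 0 0;0 0 -0.03 0 0 0 0.5;-0.0015 0.032 0 0 0 0 1;-0.0015 0.032 0 0 0 0 1;-0.0015 0.032 0 0 0 0 1;0 0 0 0 0 0 1;0 0 0 0 0 0 1'; python3 - <<'E'
from h import *
s=snapshot("scene");c=s["frame"][:,:,::-1][110:250,120:260]
t=snapshot("top");d=t["frame"][:,:,::-1][130:260,300:460]
cv2.imwrite("pics/m2.png",np.clip(255*(np.hstack([cv2.resize(c,(400,400)),cv2.resize(d,(400,400))])/255.)**.55,0,255).astype(np.uint8))
E
```

```text
clock: 4.3
position: [0.4723, -0.1457, 0.2158]
eef_rot: [-0.197, 3.134, -0.0]
wrist_force: [0.7, -0.1, -0.2]
opening: 0.465
finger_force: 0.0
```

View pics/m2.png

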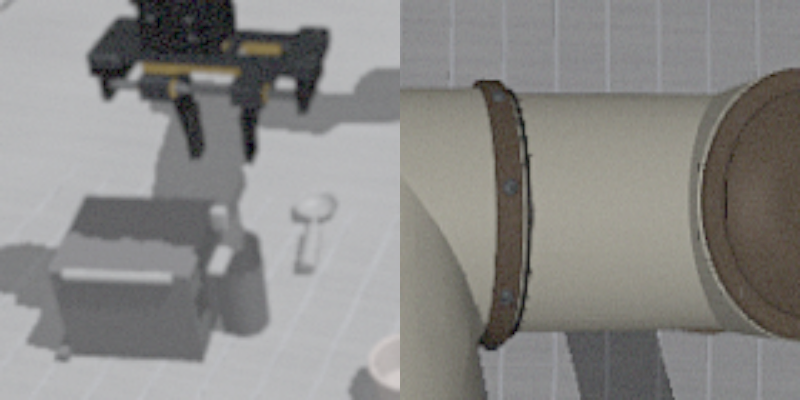

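The scene crop shows the flap lying flat on the box, fingers straddling the line above the T-bar at (218,220). Descend and grip.

```bash
python3 -m jog '0 0 0 0 0 0 0.7;0 0 0 0 0 0 0.7;0 0 0.011 0 0 0 0.7;0 0 0.011 0 0 0 0.7;0 0 0.011 0 0 0 0.7;0 0 0.011 0 0 0 0.7;0 0 0.011 0 0 0 0.7;0 0 0.011 0 0 0 0.7' 15; python3 -m jog '0 0 0 0 0 0 0;0 0 0 0 0 0 0;0 0 0 0 0 0 0;0 0 0 0 0 0 0;0 0 0 0 0 0 0;0 0 0 0 0 0 0;0 0 0 0 0 0 0;0 0 0 0 0 0 0' 15; python3 -c "
from station import *;print(get_state()['qpos'])"
```

```text
clock: 5.2
position: [0.4719, -0.1461, 0.1484]
eef_rot: [0.195, -3.135, -0.0]
wrist_force: [-0.3, 0.4, -0.1]
opening: 0.697
finger_force: 0.0
clock: 6.0
position: [0.4722, -0.147, 0.1498]
eef_rot: [-0.195, 3.135, -0.002]
wrist_force: [0.8, -4.8, -0.1]
opening: 0.161
finger_force: 15.0
[ 0.02812415  0.2567357  -0.43775653  0.00183508 -0.87588188 -1.47594511]
```

Gripped (14 mm), but joint 6 (-1.48, turns negative with clockwise) would end next to its limit; regrasp a half turn round.

```bash
python3 -m jog '0 -0.001 0 0 0 0 0.6;0 0 0 0 0 0 0.6;0 0 0 0 0 0 0.6;0 0 0 0 0 0 0.6;0 0 -0.015 0 0 0 0.6;0 0 -0.02 0 0 0 0.6;0 0 -0.02 0 0 0 0.6;0 0 0 0 0 -5 0.6'; python3 -m jog '0 0 0 0 0 -7.5 0.6;0 0 0 0 0 -7.5 0.6;0 0 0 0 0 -7.5 0.6;0 0 0 0 0 -7.5 0.6;0 0 0 0 0 -7.5 0.6;0 0 0 0 0 -7.5 0.6;0 0 0 0 0 -7.5 0.6;0 0 0 0 0 -7.5 0.6'; python3 -m jog '0 0 0 0 0 -7.5 0.6;0 0 0 0 0 -7.5 0.6;0 0 0 0 0 -7.5 0.6;0 0 0 0 0 -7.5 0.6;0 0 0 0 0 -7.5 0.6;0 0 0 0 0 -7.5 0.6;0 0 0 0 0 -7.5 0.6;0 0 0 0 0 -2.5 0.6'; python3 -m jog '0 0 0 0 0 -7.5 0.6;0 0 0 0 0 -7.5 0.6;0 0 0 0 0 -7.5 0.6;0 0 0 0 0 -7.5 0.6;0 0 0 0 0 -7.5 0.6;0 0 0 0 0 -7.5 0.6;0 0 0 0 0 -7.5 0.6;0 0 0 0 0 -5 0.6';python3 -c "
from station import *;print(get_state()['qpos'])"
```

```text
clock: 6.8
position: [0.4738, -0.1472, 0.2075]
eef_rot: [-0.335, 3.118, -0.002]
wrist_force: [1.3, 0.9, 0.5]
opening: 0.597
finger_force: 0.0
clock: 7.6
position: [0.4721, -0.147, 0.2045]
eef_rot: [-1.856, 2.535, 0.0]
wrist_force: [-0.3, 0.9, -0.5]
opening: 0.596
finger_force: 0.0
clock: 8.4
position: [0.472, -0.147, 0.2045]
eef_rot: [-2.815, 1.394, 0.0]
wrist_force: [-0.0, -0.4, 0.1]
opening: 0.602
finger_force: 0.0
clock: 9.2
position: [0.472, -0.1469, 0.2045]
eef_rot: [-3.139, -0.133, 0.0]
wrist_force: [-0.1, -0.2, -1.1]
opening: 0.602
finger_force: 0.0
[ 2.72124211e-02  1.95467619e-01 -3.60826844e-01 -2.81061047e-04
 -1.01461193e+00  1.62853541e+00]
```

```bash
python3 -m jog '0 0 0.014 0 0 -2.5 0.6;0 0 0.02 0 0 0 0.6;0 0 0.02 0 0 0 0.6;0 0 0 0 0 0 0.6;0 0 0 0 0 0 0;0 0 0 0 0 0 0;0 0 0 0 0 0 0;0 0 0 0 0 0 0' 20; python3 -m jog '0 0 0 0 0 0 0;0 0 0 0 0 0 0;0 0 0 0 0 6 0;0 0 0 0 0 6 0;0 0 0 0 0 6 0;0 0 0 0 0 6 0;0 0 0 0 0 6 0;0 0 0 0 0 6 0'; python3 -c "
from station import *;s=get_state();print(s['qpos'],s['ft_torque'])"
```

```text
clock: 10.0
position: [0.4725, -0.1472, 0.1514]
eef_rot: [3.135, 0.194, 0.003]
wrist_force: [-0.5, 0.5, -0.5]
opening: 0.325
finger_force: 0.0
clock: 10.8
position: [0.4723, -0.1465, 0.1508]
eef_rot: [-3.04, 0.79, -0.001]
wrist_force: [-0.5, 4.0, 1.1]
opening: 0.159
finger_force: 20.0
[ 0.02767925  0.25566578 -0.43499616 -0.00115924 -0.87946566  1.03542264] [1.06503778 0.31394553 0.08977651]
```

```bash
python3 -m jog '0 0 0 0 0 7 0;0 0 0 0 0 7 0;0 0 0 0 0 7 0;0 0 0 0 0 7 0;0 0 0 0 0 7 0;0 0 0 0 0 7 0;0 0 0 0 0 5 0;0 0 0 0 0 0 0'; python3 -c "
from station import *;s=get_state();print(s['qpos'],s['ft_torque'])"; python3 -m jog '0 0 0 0 0 2 0;0 0 0 0 0 1 0;0 0 0 0 0 1 0;0 0 0 0 0 1 0;0 0 0 0 0 1 0;0 0 0 0 0 0 0;0 0 0 0 0 0 0;0 0 0 0 0 0 0'; python3 -c "
from station import *;s=get_state();print(s['qpos'],s['ft_torque'])"
```

```text
clock: 11.6
position: [0.473, -0.146, 0.1508]
eef_rot: [-2.474, 1.932, -0.001]
wrist_force: [0.8, 6.0, 1.2]
opening: 0.158
finger_force: 20.0
[ 0.02828943  0.25584867 -0.43438562 -0.0020102  -0.87835073  0.21756584] [ 1.57967497 -0.0704875  -0.00622633]
clock: 12.4
position: [0.4731, -0.1463, 0.1509]
eef_rot: [-2.373, 2.056, -0.002]
wrist_force: [0.4, 5.4, 1.3]
opening: 0.167
finger_force: 20.6
[ 0.02815499  0.25595384 -0.43450576 -0.0010728  -0.87803857  0.11539918] [ 1.57827944 -0.26239573  0.49785789]
```

The moment about z rose to 0.5 N m: at the stop. Release, lift, move aside and look.

```bash
python3 -m jog '0 0 0 0 0 -2 0.2;0 0 0 0 0 0 0.6;0 0 0 0 0 0 0.6;0 0 0 0 0 0 0.6;0 0 0 0 0 0 0.6;0 0 -0.02 0 0 0 0.6;0 0 -0.04 0 0 0 0.6;0 0 -0.04 0 0 0 0.6';python3 -c "
from h import *
M=R.from_rotvec(get_state()['eef_rot']).as_matrix();print(M.round(3),(M.T@[-.1,-.3,.0]).round(3))"
```

```text
clock: 13.2
position: [0.4715, -0.1473, 0.2512]
eef_rot: [2.407, -2.017, -0.003]
wrist_force: [1.5, -0.2, 0.1]
opening: 0.591
finger_force: 0.0
[[ 0.175 -0.985 -0.002]
 [-0.985 -0.175 -0.   ]
 [-0.     0.002 -1.   ]] [0.278 0.151 0.   ]
```

```bash
python3 -m jog '0.035 0.018 0 0 0 0 0.6;0.035 0.018 0 0 0 0 0.6;0.035 0.018 0 0 0 0 0.6;0.035 0.018 0 0 0 0 0.6;0.035 0.018 0 0 0 0 0.6;0.035 0.018 0 0 0 0 0.6;0.035 0.018 0 0 0 0 0.6;0.035 0.018 0 0 0 0 0.6'; python3 - <<'E'
from h import *
s=snapshot("scene");c=s["frame"][:,:,::-1][150:250,120:220]
t=snapshot("top");d=t["frame"][:,:,::-1][135:255,305:465];e=t["frame"][:,:,::-1][135:255,95:255]
cv2.imwrite("pics/m3.png",np.clip(255*(np.hstack([cv2.resize(c,(266,266)),cv2.resize(d,(354,266)),cv2.resize(e,(180,266))])/255.)**.55,0,255).astype(np.uint8))
E
```

```text
clock: 14.0
position: [0.3786, -0.4496, 0.2505]
eef_rot: [2.408, -2.018, -0.0]
wrist_force: [0.6, -0.1, -0.1]
opening: 0.599
finger_force: 0.0
```

View pics/m3.png

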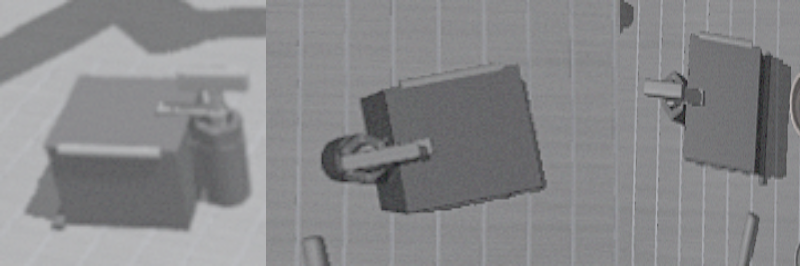

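The flap lies flat, the T-bar, (342,160) to (428,147), is parallel to the hinge, and the tongue is across the flap. The other key is unchanged and the arm is clear.

```bash
python3 -c "
from station import *;print(finish_job())"
```

```text
the job is handed in; nothing more can be done
None
```

The raised flap is pushed shut, its key is turned clockwise to the stop with the tongue lying across the flap, and the gripper has let go; the other caddy's key was not touched, and the job was handed in at about 14 s.

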